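# Fetch the rubber heel from behind the crowded rack

### The job

The black rubber heel lies at the back of the wooden rack, hemmed in by the spray can, the square tin and the jar. Stand all three upright in the grey side tray, then lay the heel flat and centred on the round steel rest of the nailing block, and only after that put the spray can, the tin and the jar each back upright on the very pad of the rack where it stood at the start. Knock nothing over and leave the thread bobbin and the tack dish where they are.

Things in the scene. Friction and masses are not known exactly. Their poses are not given: they have to be found in the camera images.
- heel: black rubber heel blank, D-shaped, 64 mm (its x) by 60 mm (its y) and 18 mm thick, about 60 g, lying flat on the rack between the three standing things and the back board. Origin: centre of its underside, z up. Plain to grip across its 60 mm width (along y)
- spray: release-spray can, white with a blue label and a red cap, cylinder of 52 mm diameter up to 160 mm, then the cap of 29 mm diameter up to 184 mm, 0.3 kg on the rack (another at the far back of the table has no part). Origin: underside; the can's axis stands at x = +3, y = -1 mm in its frame. z up
- square_tin: upright square steel tin, 46 x 46 x 98 mm with a round black screw cap of 22 mm diameter up to 110 mm, about 0.25 kg, sides along its x and y; stands on the rack. Origin: centre of its underside, z up
- jar: plain white round jar with a dark steel lid, 52 mm diameter, 85 mm high with the lid, about 0.2 kg; stands on the rack. Origin: centre of its underside, z up
- rack: fixed wooden rack: board 160 mm (x) by 190 mm (y), 10 mm thick, back board 38 mm high along its +x edge (front face at x = 68 mm). Origin: centre of underside. Round cork pads, flush, mark the three standing places at (x, y) = (25, 66), (25, -66), (-43, 0) mm; each thing stands within 5 mm of one; which on which changes. The heel lies near (27, 0) mm
- side_tray: fixed open grey plastic tray, 96 mm (its x) by 270 mm (its y), walls 20 mm high and 4 mm thick, inner floor 4 mm above the table, empty at the start; the place to park the three things. Origin: centre of its underside. It stands in front of the rack and the nailing block, on the robot's side
- nailing_block: fixed nailing block: grey flange 90 x 90 mm with four bolt heads, short column, round steel rest of 84 mm diameter whose flat top is 50 mm above the table. Origin: centre of the underside, z up, below the middle of the rest. Stands beside the rack, left or right of it
- bobbin: thread bobbin with black thread, 38 mm diameter, 50 mm high, standing on the table at the left; a bystander to leave alone. Origin: centre of its underside
- tack_dish: shallow round metal dish with tacks, 61 mm diameter, 22 mm high, on the table at the left; a bystander to leave alone. Origin: centre of its underside
Things that resemble listed ones, but are neither listed nor needed, are in the scene too. What is meant by the spray is not orange, and is the larger of those in its own colour.

How it is judged:
On the way, in this order (a step that is already met when the one before it is completed fails the run):
1. spray can, square tin and jar all stand upright in the side tray, released (x of spray in the frame of side_tray between -0.04 and 0.04 m and y of spray in the frame of side_tray between -0.12 and 0.12 m and z of spray in the frame of side_tray between -0.002 and 0.012 m and angle between each of spray, square_tin, jar's own z axis and vertical below 0.15 rad and contact force between each of spray, square_tin, jar and the fingers below 0.3 N and x of square_tin in the frame of side_tray between -0.04 and 0.04 m and y of square_tin in the frame of side_tray between -0.12 and 0.12 m and z of square_tin in the frame of side_tray between -0.002 and 0.012 m and x of jar in the frame of side_tray between -0.04 and 0.04 m and y of jar in the frame of side_tray between -0.12 and 0.12 m and z of jar in the frame of side_tray between -0.002 and 0.012 m), for 0.2 s.
2. the heel lies flat and centred on the nailing block's rest, released, while the three still stand in the side tray (all of step 1 and horizontal distance between heel and nailing_block below 0.015 m and z of heel in the frame of nailing_block between 0.044 and 0.055 m and angle between heel's own z axis and vertical below 0.1 rad and contact force between heel and the fingers below 0.3 N), for 0.2 s.
At the end, for the whole second after the job is handed in: The heel lies flat on the nailing block's rest within 15 mm of its middle; the spray can, the square tin and the jar each stand upright within 15 mm of where they stood at the start; all released and at rest (horizontal distance between heel and nailing_block below 0.015 m and z of heel in the frame of nailing_block between 0.044 and 0.055 m and angle between each of heel, spray, square_tin, jar's own z axis and vertical below 0.1 rad and contact force between each of heel, spray, square_tin, jar and the fingers below 0.3 N and linear speed of each of heel, spray, square_tin, jar below 0.02 m/s and distance of each of spray, square_tin, jar from where it was at the start of the episode below 0.015 m); the robot touches nothing.
It fails at once if a standing thing is knocked over (angle between any of spray, square_tin, jar's own z axis and vertical above 0.6 rad).
It fails at once if the bobbin or the tack dish is shifted by more than 20 mm (distance of any of bobbin, tack_dish from where it was at the start of the episode above 0.02 m).
It also fails if it takes over 141 s, if anything falls off the work surface, if the arm or the gripper's body presses on something with over 40 N, if the wrist force passes 120 N, or if a joint passes its speed limit or range.

### The arm

A 6-joint arm with a two-finger parallel gripper is mounted at the origin on the work surface; the furniture and walls round the work are solid. World frame = base frame: x ahead of the robot, y to its left, z up, the work surface at z = 0. Lengths are in m, angles in rad, forces in N, time in s.
With the tool pointing down it reaches from about 0.375 to 0.975 m from the base axis. Payload 3.8 kg.
Tool frame: the origin (TCP) lies midway between the tips of the shut fingers; the grasp point (between the pads) lies 19 mm behind it; z points along the fingers, y is the line along which they close (so a half turn about z gives the same grasp; the last joint's range is limited). The gripper opens to 85 mm and grips with 20 to 120 N. Pads are 22 mm wide; open, the fingers measure 114 mm over their backs; the gripper's body (76 mm by 85 mm) begins 54 mm behind the grasp point. The pads swing forward as they close: fully open they stand 13 mm farther back than shut.
Start: joints at [-1.235, 0.264, 1.604, -0, 1.274, -0.037], TCP at [0.246, -0.629, 0.193] pointing down, gripper open.
Joint ranges: [-2.63, 2.63], [-0.94, 2.18], [0.31, 2.57], [-1.31, 4.45], [0, 2.66], [-2.55, 2.55]. Speed limits (rad/s): [2.57, 2.57, 3.14, 3.14, 3.14, 3.14].

### API

Orientations are given as a rotation vector (axis times angle).
In Python, from workcell import bot, read_camera, camera_info, ticket gives the robot as it stands.
- The arm moves only by the tool servo_tool, never from a script. Its argument "targets" is a list of rows, each an object of numbers: "hand": the closure, from -1 (fully open) to 1 (shut); "x", "y", "z": the shift along the tool's x, y, z as a fraction of full scale; "roll": the turn about the tool's z as a fraction of full scale. In form: [{"hand": .., "x": .., "y": .., "z": .., "roll": ..}, ...]. A call has 1 to 10 rows; each row is the pose to reach, as a shift and turn from the pose commanded when the call began, along the tool's axes at that moment, turning the shorter way round; what a row does not reach only later rows make up. Full scale, the value 1, is 50 cm for a shift and 180 degrees for a turn. A row lasts 1/12 s, in which the tool goes at most 41.7 mm and 7.16 degrees, less where a joint would pass 70% of its speed; a pose out of reach is approached as far as the arm can. A call with a number of a shift or a turn outside -1 to 1 is refused whole. A call with a gripper value outside its range is refused whole. The fingers move at their own pace and stop on an object; "grip_force" is the grip in N (left out, the last holds). Time passes only in rows, so rows that repeat a pose let the fingers close. It gives the time, the measured TCP pose, the force, the opening and the grip force at its end, in the units of the state.
- bot.read_state(): the state, without advancing time (a new reading comes with each control period).
- read_camera(name): name is "side" or "top" or "wrist"; returns the picture (420x560x3 uint8, red, green, blue); there is no depth.
- camera_info(name): a dict with "fx", "fy", "cx", "cy" (pixels), "eye" and "orientation" of the camera in the world; the wrist camera has in their place "T_tool_cam" (4x4, takes a point from camera to tool coordinates, whose origin is the TCP and whose axes are the flange's). Camera axes: x right, y down, z forward; pixel columns grow to the right and rows downward; lengths in m; the calibration is good to about 2 mm. A picture is of the moment at which its call begins: read the wrist's pose just before it. camera_info takes no time and is no camera call.
- ticket.finish_job(): hands the job in; it is judged then, once.
The state is a dict: "time": time; "q": joint angles; "joint_vel": joint speeds; "joint_torque": joint torques, N m; "tool_pos": TCP position; "tcp_rot": TCP orientation; "wrist_force": force on the tool from outside, world axes, zero at the start; "torque": the same for the moment, N m; "width": opening from 0.0 (shut) to 1.0 (fully open); "grip_force": force on a finger pad.
Only numpy, scipy, OpenCV 4.12 (cv2) and the standard library are available. Lean on these libraries where they do the work, as an engineer would, in place of code of your own. Each camera call takes 0.05 s, during which the arm holds its last target. There are 200 camera calls.

## Working session

There is one attempt and no reset: what is moved stays moved. The work goes in short steps, Python scripts to look and compute and a tool call to move; the robot and the scene stay as the last step left them, time stands still between calls to the robot, and variables do not carry over. Pictures are saved under pics/ and viewed, at most 14 in all, crops included, and the job is handed in when it is done.

Besides the shell and the picture viewer there is one more tool, called after ">>>" as name(argument=value, ...), one argument or row to a line, values as JSON. servo_tool: Moves the arm, as the interface text tells. Its arguments: {"type":"object","properties":{"targets":{"type":"array"},"grip_force":{"type":"number"}},"required":["targets"]}

```bash
mkdir -p pics; python3 - <<'E'
from workcell import bot, read_camera, camera_info
import cv2
for n in("top","side"):
    im=read_camera(n); cv2.imwrite(f"pics/{n}0.png",cv2.cvtColor(im,cv2.COLOR_RGB2BGR)); print(n,camera_info(n))
print(camera_info("wrist")); s=bot.read_state(); print({k:s[k] for k in("time","tool_pos","tcp_rot","width")})
E
```

```text
top {'fx': 420.72723370601466, 'fy': 420.72723370601466, 'cx': 281.0492600037517, 'cy': 209.95784878252977, 'eye': array([ 0.39866404, -0.04880834,  0.88892961]), 'orientation': array([-2.16976433,  2.16513409, -0.18214067])}
side {'fx': 403.30058092965777, 'fy': 403.30058092965777, 'cx': 277.54875894026395, 'cy': 209.3307295087436, 'eye': array([0.91615662, 0.13536842, 0.82103438]), 'orientation': array([-1.50223865, -2.35806718,  0.61368424])}
{'fx': 343.40328227575156, 'fy': 343.40328227575156, 'cx': 279.09036853449686, 'cy': 207.35827265279974, 'T_tool_cam': array([[-8.64629240e-04, -9.60436554e-01, -2.78497538e-01,
         7.17885227e-02],
       [ 9.99999539e-01, -9.46894558e-04,  1.60875048e-04,
        -1.24277687e-04],
       [-4.18218081e-04, -2.78497271e-01,  9.60436929e-01,
        -1.81744756e-01],
       [ 0.00000000e+00,  0.00000000e+00,  0.00000000e+00,
         1.00000000e+00]])}
{'time': 0.1, 'tool_pos': array([ 0.24561048, -0.6279408 ,  0.19157124]), 'tcp_rot': array([-3.08518035e+00, -5.81895838e-01,  4.68465994e-04]), 'width': 0.9976763350322163}
```

View pics/top0.png

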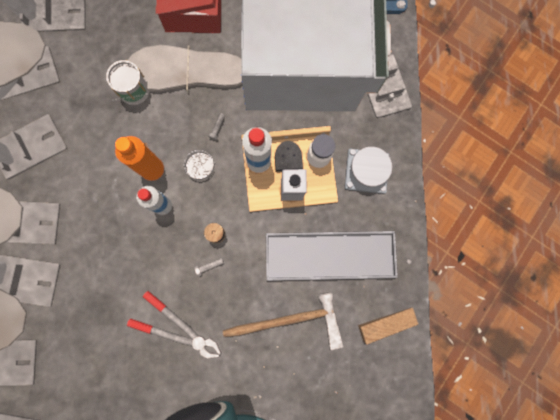

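View pics/side0.png

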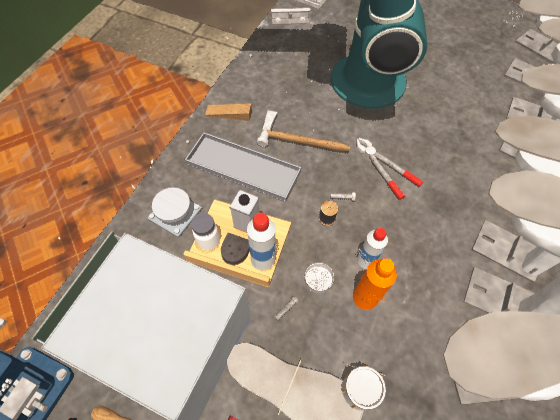

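The top view shows three spray-like things. The white can with a red cap on the rack is at (257,137), the orange one at (130,150) and a smaller white one at (150,197). The rack can is the larger white one, so I take that. The tin's cap is at (295,181), the jar lid at (321,146), the heel at (288,157), the rest at (372,168) and the tray at about (331,256). Next I check this in an enlarged crop.

```bash
python3 - <<'E'
import cv2
a=cv2.imread("pics/top0.png")[110:290,235:405]; b=cv2.imread("pics/side0.png")[120:300,140:310]
a=cv2.resize(a,None,fx=3.3,fy=3.3,interpolation=cv2.INTER_CUBIC); 
cv2.imwrite("pics/c1.png",a)
b=cv2.resize(b,None,fx=3.3,fy=3.3,interpolation=cv2.INTER_CUBIC)
cv2.imwrite("pics/c2.png",b)
E
```

```text
(no output)
```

View pics/c1.png

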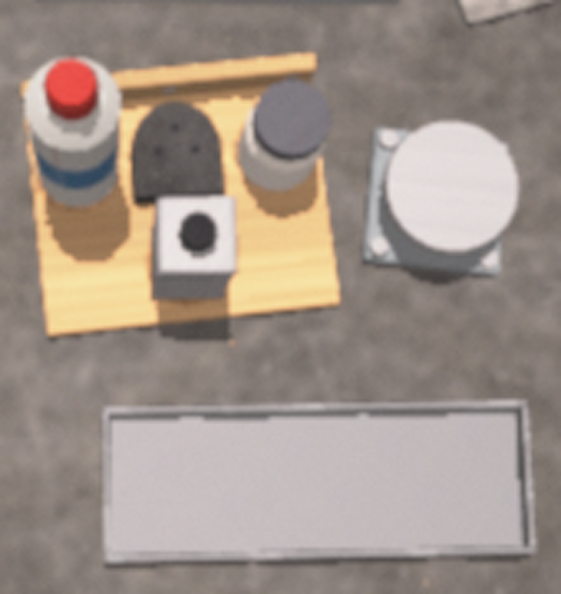

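View pics/c2.png

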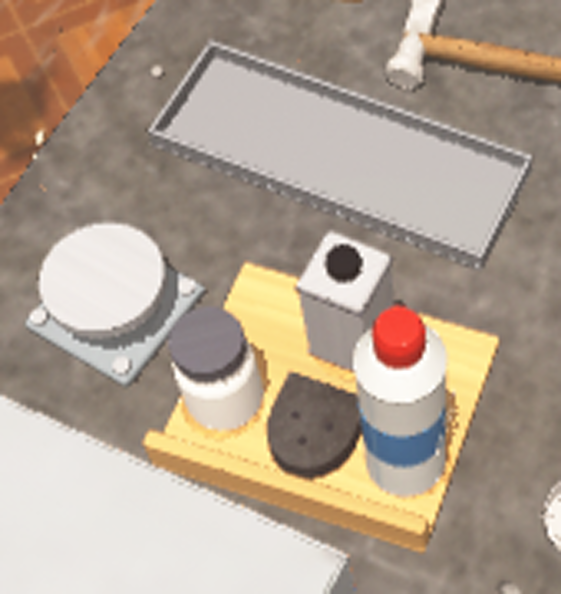

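The crops confirm it. The rack spray is at +y, the jar at -y, the tin in front, and the heel has its flat edge toward the robot. Next I localise everything by intersecting pixel rays with the known heights in both cameras.

```bash
cat > h.py <<'E'
import numpy as np
from scipy.spatial.transform import Rotation as R
from workcell import bot, read_camera, camera_info
def cam(n, s=None):
    c=camera_info(n)
    if n=="wrist":
        s=s or bot.read_state(); T=c["T_tool_cam"]; Rt=R.from_rotvec(s["tcp_rot"]).as_matrix()
        return c, Rt@T[:3,3]+s["tool_pos"], Rt@T[:3,:3]
    return c, np.array(c["eye"]), R.from_rotvec(c["orientation"]).as_matrix()
def px2w(cm,u,v,z):
    c,e,M=cm; d=M@[(u-c["cx"])/c["fx"],(v-c["cy"])/c["fy"],1]
    return (e+d*(z-e[2])/d[2])[:2]
def w2px(cm,p):
    c,e,M=cm; q=M.T@(np.array(p)-e); return q[:2]/q[2]*[c["fx"],c["fy"]]+[c["cx"],c["cy"]]
E
python3 - <<'E'
from h import *
np.set_printoptions(precision=4,suppress=True)
t=cam("top"); s=cam("side")
T=lambda u,v,z:px2w(t,235+u/3.3,110+v/3.3,z); S=lambda u,v,z:px2w(s,140+u/3.3,120+v/3.3,z)
print("spray",T(72,83,.194),S(398,327,.194))
print("tin",T(198,230,.12),S(344,260,.12))
print("jar",T(294,116,.095),S(209,337,.095))
print("rest",T(452,185,.05),S(102,275,.05))
for p in [(158,199),(235,196),(237,270),(158,273)]: print("tinT",T(*p,.108))
for p in [(330,232),(390,268),(361,308),(300,284)]: print("tinS",S(*p,.108))
for p in [(104,410),(527,402),(534,552),(106,562)]: print("trayT",T(*p,.02))
for p in [(212,43),(531,157),(482,264),(150,130)]: print("trayS",S(*p,.02))
for p in [(49,334),(339,302)]: print("rackT",T(*p,.01))
for p in [(247,264),(497,341)]: print("rackS",S(*p,.01))
for p in [(23,80),(315,53)]: print("backT",T(*p,.038))
for p in [(136,195),(222,190),(177,102)]: print("heelT",T(*p,.028))
for p in [(290,373),(311,475),(270,440),(358,430)]: print("heelS",S(*p,.028))
# cabinet front-bottom / top corners
for p in [(243,72),(370,68)]: print("cab top z?",[px2w(t,*p,z) for z in (0,.1,.15,.2)])
print("cabS",[px2w(s,245,292,z) for z in (0,.1,.15,.2)],[px2w(s,110,237,z) for z in (0,.1,.15,.2)])
print("cab front bottom",px2w(t,247,110,0),px2w(t,365,110,0))
E
```

```text
spray [ 0.621 -0.031] [ 0.6245 -0.0286]
tin [ 0.5595 -0.1008] [ 0.5623 -0.0984]
jar [ 0.6339 -0.1597] [ 0.634  -0.1565]
rest [ 0.6039 -0.2643] [ 0.6061 -0.2629]
tinT [ 0.5801 -0.0787]
tinT [ 0.5822 -0.1231]
tinT [ 0.5389 -0.1239]
tinT [ 0.5369 -0.0786]
tinS [ 0.5417 -0.1198]
tinS [ 0.5493 -0.0738]
tinS [ 0.5823 -0.0773]
tinS [ 0.5832 -0.1191]
trayT [ 0.4652 -0.0481]
trayT [ 0.4709 -0.3158]
trayT [ 0.3771 -0.3168]
trayT [ 0.3713 -0.0498]
trayS [ 0.3814 -0.3133]
trayS [ 0.3752 -0.0478]
trayS [ 0.4738 -0.0428]
trayS [ 0.473  -0.3133]
rackT [ 0.5144 -0.0128]
rackT [ 0.5359 -0.199 ]
rackS [ 0.5389 -0.1957]
rackS [ 0.5199 -0.0104]
backT [0.6726 0.004 ]
backT [ 0.6924 -0.1817]
heelT [ 0.6011 -0.0678]
heelT [ 0.6048 -0.1225]
heelT [ 0.6623 -0.094 ]
heelS [ 0.6085 -0.1215]
heelS [ 0.6663 -0.0752]
heelS [ 0.6562 -0.1104]
heelS [ 0.626  -0.0622]
cab top z? [array([0.828 , 0.0058]), array([ 0.7797, -0.0003]), array([ 0.7556, -0.0034]), array([ 0.7314, -0.0065])]
cab top z? [array([ 0.8421, -0.2793]), array([ 0.7922, -0.2534]), array([ 0.7673, -0.2404]), array([ 0.7424, -0.2274])]
cabS [array([ 0.7034, -0.0329]), array([ 0.7293, -0.0124]), array([ 0.7423, -0.0021]), array([0.7552, 0.0081])] [array([ 0.7184, -0.3652]), array([ 0.7425, -0.3042]), array([ 0.7545, -0.2737]), array([ 0.7666, -0.2433])]
cab front bottom [ 0.74  -0.004] [ 0.7433 -0.2653]
```

Position estimates in metres:

| Thing | Position (x, y) | Notes |
|---|---|---|
| Spray axis | .6225, -.030 | |
| Tin | .561, -.100 | |
| Jar | .634, -.158 | |
| Heel | .633, -.094 | yaw about .1 |
| Rest | .605, -.2635 | |
| Tray | .4235, -.181 | |

Rack yaw is about .11 and the cabinet front is at x≈.75. The plan is to set the tool yaw to 0 and take the spray first.

>>> servo_tool(
  targets=[
    {"hand": -1,"x": 0,"y": 0,"z": -0.2,"roll": 0.04},
    {"hand": -1,"x": 0,"y": 0,"z": -0.2,"roll": 0.08},
    {"hand": -1,"x": 0.62,"y": -0.464,"z": -0.214,"roll": 0.1184},
    {"hand": -1,"x": 0.62,"y": -0.464,"z": -0.214,"roll": 0.1184},
    {"hand": -1,"x": 0.62,"y": -0.464,"z": -0.214,"roll": 0.1184},
    {"hand": -1,"x": 0.62,"y": -0.464,"z": -0.214,"roll": 0.1184},
    {"hand": -1,"x": 0.62,"y": -0.464,"z": -0.214,"roll": 0.1184},
    {"hand": -1,"x": 0.62,"y": -0.464,"z": -0.214,"roll": 0.1184},
    {"hand": -1,"x": 0.62,"y": -0.464,"z": -0.214,"roll": 0.1184},
    {"hand": -1,"x": 0.62,"y": -0.464,"z": -0.214,"roll": 0.1184},
  ],
  grip_force=40,
)

```text
time: 0.93
tool_pos: [0.4217, -0.3439, 0.2961]
tcp_rot: [-3.141, -0.001, 0.001]
wrist_force: [1.1, -1.3, 1.3]
width: 1.0
grip_force: 0.0
```

>>> servo_tool(
  targets=[
    {"hand": -1,"x": 0.2,"y": -0.508,"z": -0.06,"roll": 0},
    {"hand": -1,"x": 0.2,"y": -0.508,"z": -0.06,"roll": 0},
    {"hand": -1,"x": 0.2,"y": -0.508,"z": -0.06,"roll": 0},
    {"hand": -1,"x": 0.2,"y": -0.508,"z": -0.06,"roll": 0},
    {"hand": -1,"x": 0.2,"y": -0.508,"z": -0.06,"roll": 0},
    {"hand": -1,"x": 0.2,"y": -0.508,"z": -0.06,"roll": 0},
    {"hand": -1,"x": 0.2,"y": -0.508,"z": -0.06,"roll": 0},
    {"hand": -1,"x": 0.2,"y": -0.508,"z": -0.06,"roll": 0},
    {"hand": -1,"x": 0.2,"y": -0.508,"z": -0.06,"roll": 0},
    {"hand": -1,"x": 0.2,"y": -0.508,"z": -0.06,"roll": 0},
  ],
)

```text
time: 1.77
tool_pos: [0.5207, -0.0922, 0.3259]
tcp_rot: [3.141, 0.002, -0.002]
wrist_force: [-0.1, 0.3, -0.2]
width: 1.0
grip_force: 0.0
```

```bash
python3 - <<'E'
from h import *
import cv2,json
s=bot.read_state(); im=read_camera("wrist"); cv2.imwrite("pics/w1.png",cv2.cvtColor(im,cv2.COLOR_RGB2BGR))
json.dump({k:list(s[k]) for k in("tool_pos","tcp_rot")},open("w1.json","w")); print(s["tool_pos"],s["tcp_rot"])
E
```

```text
[ 0.52065096 -0.09219182  0.3258589 ] [ 3.14112030e+00  2.04524581e-03 -1.96343628e-03]
```

View pics/w1.png

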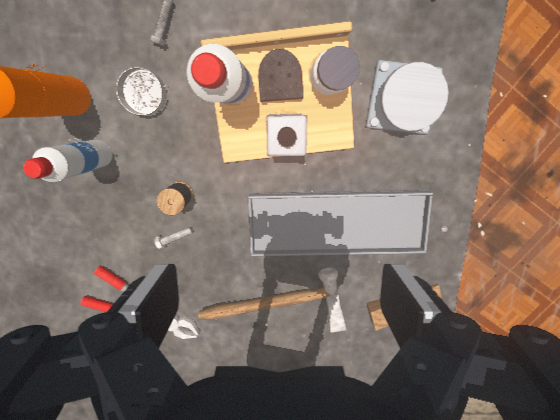

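The wrist view shows the spray cap at (208,68), tin cap (287,137), jar lid (337,69), heel (280,76), rest (416,97) and tray corners (250,196), (431,194), (427,254), (251,256).

```bash
python3 - <<'E'
from h import *
import json
np.set_printoptions(precision=4,suppress=True)
s=json.load(open("w1.json")); w=cam("wrist",s)
for n,u,v,z in [("spray",208,69,.194),("tin",287,137,.12),("jar",337,68,.095),("rest",416,96,.05),("heelA",263,102,.028),("heelB",303,99,.028),("heelapex",280,50,.028),
 ("tray",250,196,.02),("tray",431,194,.02),("tray",427,254,.02),("tray",251,256,.02),("tin1",268,117,.108),("tin2",306,116,.108),("tin3",306,156,.108),("tin4",268,156,.108)]: print(n,px2w(w,u,v,z))
E
```

```text
spray [ 0.6239 -0.0313]
tin [ 0.561  -0.1006]
jar [ 0.6349 -0.1567]
rest [ 0.6065 -0.2656]
heelA [ 0.5994 -0.0705]
heelB [ 0.6033 -0.1238]
heelapex [ 0.6632 -0.0931]
tray [ 0.4679 -0.0494]
tray [ 0.471  -0.3142]
tray [ 0.3758 -0.3199]
tray [ 0.3725 -0.0487]
tin1 [ 0.5821 -0.0794]
tin2 [ 0.5832 -0.1221]
tin3 [ 0.5383 -0.1231]
tin4 [ 0.5383 -0.079 ]
```

>>> servo_tool(
  targets=[
    {"hand": -1,"x": 0.204,"y": -0.122,"z": 0,"roll": 0},
    {"hand": -1,"x": 0.204,"y": -0.122,"z": 0,"roll": 0},
    {"hand": -1,"x": 0.204,"y": -0.122,"z": 0,"roll": 0},
    {"hand": -1,"x": 0.204,"y": -0.122,"z": 0,"roll": 0},
    {"hand": -1,"x": 0.204,"y": -0.122,"z": 0.07,"roll": 0},
    {"hand": -1,"x": 0.204,"y": -0.122,"z": 0.14,"roll": 0},
    {"hand": -1,"x": 0.204,"y": -0.122,"z": 0.21,"roll": 0},
    {"hand": -1,"x": 0.204,"y": -0.122,"z": 0.21,"roll": 0},
  ],
)

```text
time: 2.48
tool_pos: [0.6167, -0.0321, 0.2119]
tcp_rot: [-3.14, 0.002, 0.025]
wrist_force: [-2.6, 0.2, -2.7]
width: 1.002
grip_force: 0.0
```

>>> servo_tool(
  targets=[
    {"hand": -1,"x": 0,"y": 0,"z": 0,"roll": 0},
    {"hand": -1,"x": 0,"y": 0,"z": 0,"roll": 0},
    {"hand": -1,"x": 0,"y": 0,"z": 0,"roll": 0},
  ],
)

```text
time: 2.73
tool_pos: [0.6249, -0.0317, 0.2251]
tcp_rot: [3.141, -0.0, 0.008]
wrist_force: [-0.1, -0.3, 0.1]
width: 0.998
grip_force: 0.0
```

>>> servo_tool(
  targets=[
    {"hand": -1,"x": -0.004,"y": -0.003,"z": 0.06,"roll": 0},
    {"hand": -1,"x": -0.004,"y": -0.003,"z": 0.12,"roll": 0},
    {"hand": -1,"x": -0.004,"y": -0.003,"z": 0.19,"roll": 0},
    {"hand": -1,"x": -0.004,"y": -0.003,"z": 0.19,"roll": 0},
    {"hand": -1,"x": -0.004,"y": -0.003,"z": 0.19,"roll": 0},
    {"hand": 1,"x": -0.004,"y": -0.003,"z": 0.19,"roll": 0},
    {"hand": 1,"x": -0.004,"y": -0.003,"z": 0.19,"roll": 0},
    {"hand": 1,"x": -0.004,"y": -0.003,"z": 0.19,"roll": 0},
    {"hand": 1,"x": -0.004,"y": -0.003,"z": 0.19,"roll": 0},
    {"hand": 1,"x": -0.004,"y": -0.003,"z": 0.19,"roll": 0},
  ],
  grip_force=40,
)

```text
time: 3.57
tool_pos: [0.6223, -0.0295, 0.1284]
tcp_rot: [3.141, 0.001, 0.005]
wrist_force: [1.4, 0.8, 0.7]
width: 0.327
grip_force: 41.2
```

>>> servo_tool(
  targets=[
    {"hand": 1,"x": 0,"y": 0,"z": 0,"roll": 0},
    {"hand": 1,"x": 0,"y": 0,"z": 0,"roll": 0},
    {"hand": 1,"x": 0,"y": 0,"z": 0,"roll": 0},
    {"hand": 1,"x": 0,"y": 0,"z": 0,"roll": 0},
  ],
)

```text
time: 3.9
tool_pos: [0.6224, -0.0295, 0.1284]
tcp_rot: [3.141, 0.001, 0.005]
wrist_force: [-0.7, -0.3, 6.6]
width: 0.328
grip_force: 41.8
```

```bash
python3 - <<'E'
from h import *
import cv2
a=cv2.cvtColor(read_camera("side"),cv2.COLOR_RGB2BGR)[130:310,140:320]; b=cv2.cvtColor(read_camera("wrist"),cv2.COLOR_RGB2BGR)
cv2.imwrite("pics/s2.png",cv2.hconcat([cv2.resize(a,(420,420),interpolation=cv2.INTER_CUBIC),cv2.resize(b[:,120:440],(320,420))]))
E
```

```text
(no output)
```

View pics/s2.png

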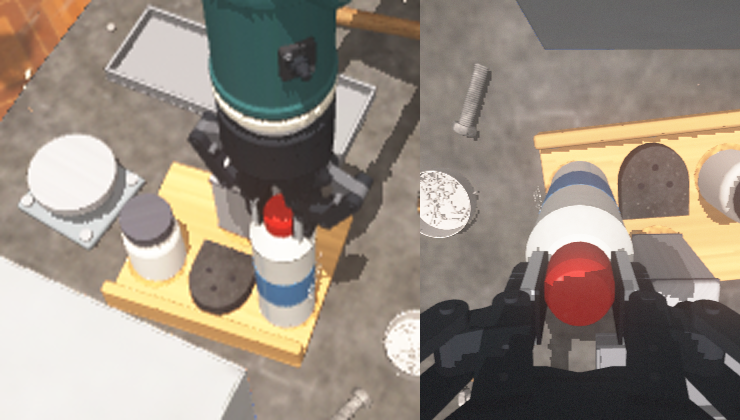

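The fingers stopped at 28 mm, so they closed on the 29 mm cap. The side view and the tip geometry in the wrist image (open tips about 52 mm behind the reported TCP) show the real tips sit about 39 mm farther back than stated. I'll open, go 34 mm lower and grip the can itself.

>>> servo_tool(
  targets=[
    {"hand": -1,"x": 0,"y": 0,"z": 0,"roll": 0},
    {"hand": -1,"x": 0,"y": 0,"z": 0,"roll": 0},
    {"hand": -1,"x": 0,"y": 0,"z": 0,"roll": 0},
    {"hand": -1,"x": 0,"y": 0,"z": 0,"roll": 0},
    {"hand": -1,"x": 0,"y": 0,"z": 0.02,"roll": 0},
    {"hand": -1,"x": 0,"y": 0,"z": 0.04,"roll": 0},
    {"hand": -1,"x": 0,"y": 0,"z": 0.06,"roll": 0},
    {"hand": -1,"x": 0,"y": 0,"z": 0.068,"roll": 0},
    {"hand": -1,"x": 0,"y": 0,"z": 0.068,"roll": 0},
  ],
)

```text
time: 4.75
tool_pos: [0.619, -0.0291, 0.0896]
tcp_rot: [-3.141, -0.001, 0.007]
wrist_force: [0.0, 0.1, -0.9]
width: 1.001
grip_force: 0.0
```

>>> servo_tool(
  targets=[
    {"hand": 1,"x": 0,"y": 0,"z": 0,"roll": 0},
    {"hand": 1,"x": 0,"y": 0,"z": 0,"roll": 0},
    {"hand": 1,"x": 0,"y": 0,"z": 0,"roll": 0},
    {"hand": 1,"x": 0,"y": 0,"z": 0,"roll": 0},
    {"hand": 1,"x": 0,"y": 0,"z": 0,"roll": 0},
    {"hand": 1,"x": 0,"y": 0,"z": 0,"roll": 0},
  ],
)

```text
time: 5.25
tool_pos: [0.6219, -0.0294, 0.0934]
tcp_rot: [3.141, 0.001, 0.003]
wrist_force: [-0.1, -0.3, 2.3]
width: 0.598
grip_force: 42.3
```

```bash
python3 - <<'E'
from h import *
import cv2
a=cv2.cvtColor(read_camera("side"),cv2.COLOR_RGB2BGR)[130:310,140:320]; b=cv2.cvtColor(read_camera("wrist"),cv2.COLOR_RGB2BGR)
cv2.imwrite("pics/s3.png",cv2.hconcat([cv2.resize(a,(420,420),interpolation=cv2.INTER_CUBIC),cv2.resize(b[:,120:440],(320,420))]))
E
```

```text
(no output)
```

View pics/s3.png

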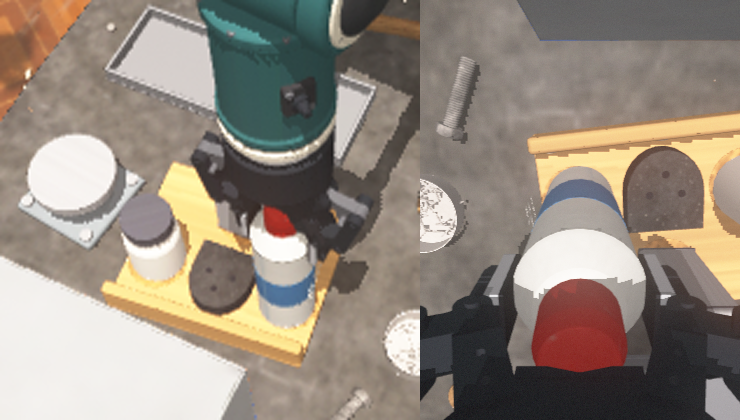

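Width .598 is about 51 mm, so the can itself is now held. Next I lift it, carry it over and lower it into the tray slot at y≈-.086.

>>> servo_tool(
  targets=[
    {"hand": 1,"x": 0,"y": 0,"z": -0.03,"roll": 0},
    {"hand": 1,"x": 0,"y": 0,"z": -0.09,"roll": 0},
    {"hand": 1,"x": 0,"y": 0,"z": -0.15,"roll": 0},
    {"hand": 1,"x": 0,"y": 0,"z": -0.21,"roll": 0},
    {"hand": 1,"x": 0,"y": 0,"z": -0.26,"roll": 0},
    {"hand": 1,"x": 0,"y": 0,"z": -0.28,"roll": 0},
    {"hand": 1,"x": -0.04,"y": 0.01,"z": -0.28,"roll": 0},
    {"hand": 1,"x": -0.1,"y": 0.028,"z": -0.28,"roll": 0},
    {"hand": 1,"x": -0.16,"y": 0.046,"z": -0.28,"roll": 0},
    {"hand": 1,"x": -0.22,"y": 0.063,"z": -0.28,"roll": 0},
  ],
)

```text
time: 6.18
tool_pos: [0.5087, -0.0609, 0.2302]
tcp_rot: [-3.141, -0.002, 0.006]
wrist_force: [0.9, -0.0, -2.3]
width: 0.597
grip_force: 42.5
```

>>> servo_tool(
  targets=[
    {"hand": 1,"x": -0.06,"y": 0.017,"z": 0,"roll": 0},
    {"hand": 1,"x": -0.12,"y": 0.034,"z": 0,"roll": 0},
    {"hand": 1,"x": -0.16,"y": 0.046,"z": 0,"roll": 0},
    {"hand": 1,"x": -0.176,"y": 0.05,"z": 0,"roll": 0},
    {"hand": 1,"x": -0.176,"y": 0.05,"z": 0.05,"roll": 0},
    {"hand": 1,"x": -0.176,"y": 0.05,"z": 0.11,"roll": 0},
    {"hand": 1,"x": -0.176,"y": 0.05,"z": 0.17,"roll": 0},
    {"hand": 1,"x": -0.176,"y": 0.05,"z": 0.21,"roll": 0},
    {"hand": 1,"x": -0.176,"y": 0.05,"z": 0.24,"roll": 0},
    {"hand": 1,"x": -0.176,"y": 0.05,"z": 0.24,"roll": 0},
  ],
)

```text
time: 7.02
tool_pos: [0.4192, -0.0847, 0.1074]
tcp_rot: [-3.139, -0.001, 0.014]
wrist_force: [0.1, -0.6, -2.0]
width: 0.602
grip_force: 42.6
```

>>> servo_tool(
  targets=[
    {"hand": 1,"x": 0,"y": 0,"z": 0,"roll": 0},
    {"hand": 1,"x": 0,"y": 0,"z": 0,"roll": 0},
    {"hand": 1,"x": 0,"y": 0,"z": 0.02,"roll": 0},
    {"hand": 1,"x": 0,"y": 0,"z": 0.036,"roll": 0},
    {"hand": 1,"x": 0,"y": 0,"z": 0.046,"roll": 0},
    {"hand": 1,"x": 0,"y": 0,"z": 0.05,"roll": 0},
    {"hand": 1,"x": 0,"y": 0,"z": 0.05,"roll": 0},
    {"hand": 1,"x": 0,"y": 0,"z": 0.05,"roll": 0},
    {"hand": 1,"x": 0,"y": 0,"z": 0.05,"roll": 0},
  ],
)

```text
time: 7.77
tool_pos: [0.4231, -0.0859, 0.0874]
tcp_rot: [3.142, 0.001, -0.0]
wrist_force: [-0.7, 0.1, -2.7]
width: 0.598
grip_force: 42.7
```

>>> servo_tool(
  targets=[
    {"hand": 1,"x": 0,"y": 0,"z": 0.003,"roll": 0},
    {"hand": 1,"x": 0,"y": 0,"z": 0.003,"roll": 0},
    {"hand": -1,"x": 0,"y": 0,"z": 0.003,"roll": 0},
    {"hand": -1,"x": 0,"y": 0,"z": 0.003,"roll": 0},
    {"hand": -1,"x": 0,"y": 0,"z": 0.003,"roll": 0},
    {"hand": -1,"x": 0,"y": 0,"z": 0.003,"roll": 0},
    {"hand": -1,"x": 0,"y": 0,"z": -0.06,"roll": 0},
    {"hand": -1,"x": 0,"y": 0,"z": -0.13,"roll": 0},
    {"hand": -1,"x": 0,"y": 0,"z": -0.2,"roll": 0},
    {"hand": -1,"x": 0,"y": 0,"z": -0.27,"roll": 0},
  ],
)

```text
time: 8.6
tool_pos: [0.4225, -0.0858, 0.2235]
tcp_rot: [-3.141, -0.001, 0.001]
wrist_force: [0.7, -0.7, 0.2]
width: 1.001
grip_force: 0.0
```

>>> servo_tool(
  targets=[
    {"hand": -1,"x": 0.08,"y": 0.008,"z": 0,"roll": 0},
    {"hand": -1,"x": 0.16,"y": 0.016,"z": 0,"roll": 0},
    {"hand": -1,"x": 0.24,"y": 0.026,"z": 0.02,"roll": 0},
    {"hand": -1,"x": 0.277,"y": 0.029,"z": 0.08,"roll": 0},
    {"hand": -1,"x": 0.277,"y": 0.029,"z": 0.14,"roll": 0},
    {"hand": -1,"x": 0.277,"y": 0.029,"z": 0.18,"roll": 0},
    {"hand": -1,"x": 0.277,"y": 0.029,"z": 0.18,"roll": 0},
    {"hand": -1,"x": 0.277,"y": 0.029,"z": 0.18,"roll": 0},
    {"hand": -1,"x": 0.277,"y": 0.029,"z": 0.18,"roll": 0},
  ],
)

```text
time: 9.35
tool_pos: [0.5624, -0.1005, 0.1337]
tcp_rot: [3.141, 0.001, 0.002]
wrist_force: [0.4, -0.4, 0.4]
width: 1.004
grip_force: 0.0
```

>>> servo_tool(
  targets=[
    {"hand": -1,"x": -0.001,"y": 0,"z": 0.06,"roll": 0},
    {"hand": -1,"x": -0.001,"y": 0,"z": 0.12,"roll": 0},
    {"hand": -1,"x": -0.001,"y": 0,"z": 0.18,"roll": 0},
    {"hand": -1,"x": -0.001,"y": 0,"z": 0.217,"roll": 0},
    {"hand": -1,"x": -0.001,"y": 0,"z": 0.217,"roll": 0},
    {"hand": -1,"x": -0.001,"y": 0,"z": 0.217,"roll": 0},
    {"hand": -1,"x": -0.001,"y": 0,"z": 0.217,"roll": 0},
  ],
)

```text
time: 9.93
tool_pos: [0.5636, -0.1009, 0.0269]
tcp_rot: [3.141, 0.001, 0.007]
wrist_force: [0.4, -0.1, 1.0]
width: 0.998
grip_force: 0.0
```

>>> servo_tool(
  targets=[
    {"hand": 1,"x": 0,"y": 0,"z": 0,"roll": 0},
    {"hand": 1,"x": 0,"y": 0,"z": 0,"roll": 0},
    {"hand": 1,"x": 0,"y": 0,"z": 0,"roll": 0},
    {"hand": 1,"x": 0,"y": 0,"z": 0,"roll": 0},
    {"hand": 1,"x": 0,"y": 0,"z": 0,"roll": 0},
    {"hand": 1,"x": 0,"y": 0,"z": 0,"roll": 0},
    {"hand": 1,"x": 0,"y": 0,"z": 0,"roll": 0},
  ],
)

```text
time: 10.52
tool_pos: [0.5625, -0.1006, 0.0256]
tcp_rot: [3.141, 0.001, 0.004]
wrist_force: [-0.6, -0.0, 6.8]
width: 0.531
grip_force: 42.3
```

>>> servo_tool(
  targets=[
    {"hand": 1,"x": 0,"y": 0,"z": -0.04,"roll": 0},
    {"hand": 1,"x": 0,"y": 0,"z": -0.1,"roll": 0},
    {"hand": 1,"x": 0,"y": 0,"z": -0.14,"roll": 0},
    {"hand": 1,"x": -0.03,"y": 0.04,"z": -0.14,"roll": 0},
    {"hand": 1,"x": -0.07,"y": 0.09,"z": -0.14,"roll": 0},
    {"hand": 1,"x": -0.11,"y": 0.14,"z": -0.14,"roll": 0},
    {"hand": 1,"x": -0.15,"y": 0.19,"z": -0.14,"roll": 0},
    {"hand": 1,"x": -0.19,"y": 0.24,"z": -0.14,"roll": 0},
    {"hand": 1,"x": -0.23,"y": 0.29,"z": -0.14,"roll": 0},
    {"hand": 1,"x": -0.26,"y": 0.33,"z": -0.14,"roll": 0},
  ],
)

```text
time: 11.35
tool_pos: [0.4288, -0.2663, 0.0932]
tcp_rot: [-3.141, -0.001, 0.003]
wrist_force: [-0.1, 0.3, -2.6]
width: 0.534
grip_force: 42.0
```

>>> servo_tool(
  targets=[
    {"hand": 1,"x": -0.018,"y": 0.021,"z": 0,"roll": 0},
    {"hand": 1,"x": -0.018,"y": 0.021,"z": 0,"roll": 0},
    {"hand": 1,"x": -0.018,"y": 0.021,"z": 0.05,"roll": 0},
    {"hand": 1,"x": -0.018,"y": 0.021,"z": 0.1,"roll": 0},
    {"hand": 1,"x": -0.018,"y": 0.021,"z": 0.13,"roll": 0},
    {"hand": 1,"x": -0.018,"y": 0.021,"z": 0.145,"roll": 0},
    {"hand": 1,"x": -0.018,"y": 0.021,"z": 0.15,"roll": 0},
    {"hand": 1,"x": -0.018,"y": 0.021,"z": 0.15,"roll": 0},
    {"hand": 1,"x": -0.018,"y": 0.021,"z": 0.15,"roll": 0},
  ],
)

```text
time: 12.1
tool_pos: [0.423, -0.2756, 0.0193]
tcp_rot: [3.141, 0.002, 0.001]
wrist_force: [0.5, -0.1, -2.7]
width: 0.528
grip_force: 41.3
```

>>> servo_tool(
  targets=[
    {"hand": 1,"x": 0,"y": 0,"z": 0.003,"roll": 0},
    {"hand": 1,"x": 0,"y": 0,"z": 0.003,"roll": 0},
    {"hand": -1,"x": 0,"y": 0,"z": 0.003,"roll": 0},
    {"hand": -1,"x": 0,"y": 0,"z": 0.003,"roll": 0},
    {"hand": -1,"x": 0,"y": 0,"z": 0.003,"roll": 0},
    {"hand": -1,"x": 0,"y": 0,"z": 0.003,"roll": 0},
    {"hand": -1,"x": 0,"y": 0,"z": -0.06,"roll": 0},
    {"hand": -1,"x": 0,"y": 0,"z": -0.12,"roll": 0},
    {"hand": -1,"x": 0,"y": 0,"z": -0.18,"roll": 0},
    {"hand": -1,"x": 0,"y": 0,"z": -0.2,"roll": 0},
  ],
)

```text
time: 12.93
tool_pos: [0.4249, -0.2779, 0.1237]
tcp_rot: [3.137, 0.001, 0.009]
wrist_force: [-0.2, -0.9, 1.1]
width: 1.001
grip_force: 0.0
```

>>> servo_tool(
  targets=[
    {"hand": -1,"x": 0.06,"y": -0.034,"z": 0,"roll": 0},
    {"hand": -1,"x": 0.13,"y": -0.073,"z": 0,"roll": 0},
    {"hand": -1,"x": 0.2,"y": -0.112,"z": 0,"roll": 0},
    {"hand": -1,"x": 0.27,"y": -0.152,"z": 0,"roll": 0},
    {"hand": -1,"x": 0.34,"y": -0.191,"z": 0,"roll": 0},
    {"hand": -1,"x": 0.4,"y": -0.225,"z": 0,"roll": 0},
    {"hand": -1,"x": 0.422,"y": -0.237,"z": 0,"roll": 0},
    {"hand": -1,"x": 0.422,"y": -0.237,"z": 0,"roll": 0},
    {"hand": -1,"x": 0.422,"y": -0.237,"z": 0,"roll": 0},
    {"hand": -1,"x": 0.422,"y": -0.237,"z": 0,"roll": 0},
  ],
)

```text
time: 13.77
tool_pos: [0.6317, -0.1577, 0.118]
tcp_rot: [-3.142, -0.001, 0.003]
wrist_force: [0.3, 0.1, 0.2]
width: 0.996
grip_force: 0.0
```

>>> servo_tool(
  targets=[
    {"hand": -1,"x": 0,"y": 0,"z": 0.06,"roll": 0},
    {"hand": -1,"x": 0,"y": 0,"z": 0.12,"roll": 0},
    {"hand": -1,"x": 0,"y": 0,"z": 0.18,"roll": 0},
    {"hand": -1,"x": 0,"y": 0,"z": 0.22,"roll": 0},
    {"hand": -1,"x": 0,"y": 0,"z": 0.23,"roll": 0},
    {"hand": -1,"x": 0,"y": 0,"z": 0.23,"roll": 0},
    {"hand": -1,"x": 0,"y": 0,"z": 0.23,"roll": 0},
    {"hand": -1,"x": 0,"y": 0,"z": 0.23,"roll": 0},
  ],
)

```text
time: 14.43
tool_pos: [0.6346, -0.1583, 0.0063]
tcp_rot: [3.141, 0.0, 0.005]
wrist_force: [0.3, 0.0, 0.4]
width: 1.001
grip_force: 0.0
```

>>> servo_tool(
  targets=[
    {"hand": 1,"x": 0,"y": 0,"z": 0,"roll": 0},
    {"hand": 1,"x": 0,"y": 0,"z": 0,"roll": 0},
    {"hand": 1,"x": 0,"y": 0,"z": 0,"roll": 0},
    {"hand": 1,"x": 0,"y": 0,"z": 0,"roll": 0},
    {"hand": 1,"x": 0,"y": 0,"z": 0,"roll": 0},
    {"hand": 1,"x": 0,"y": 0,"z": 0,"roll": 0},
    {"hand": 1,"x": 0,"y": 0,"z": 0,"roll": 0},
  ],
)

```text
time: 15.02
tool_pos: [0.6343, -0.1577, 0.0058]
tcp_rot: [3.141, 0.002, 0.003]
wrist_force: [-1.3, -0.4, 5.8]
width: 0.591
grip_force: 41.6
```

>>> servo_tool(
  targets=[
    {"hand": 1,"x": 0,"y": 0,"z": -0.04,"roll": 0},
    {"hand": 1,"x": 0,"y": 0,"z": -0.1,"roll": 0},
    {"hand": 1,"x": 0,"y": 0,"z": -0.16,"roll": 0},
    {"hand": 1,"x": 0,"y": 0,"z": -0.2,"roll": 0},
    {"hand": 1,"x": -0.04,"y": 0.0045,"z": -0.2,"roll": 0},
    {"hand": 1,"x": -0.1,"y": 0.011,"z": -0.2,"roll": 0},
    {"hand": 1,"x": -0.17,"y": 0.019,"z": -0.2,"roll": 0},
    {"hand": 1,"x": -0.24,"y": 0.0265,"z": -0.2,"roll": 0},
    {"hand": 1,"x": -0.31,"y": 0.034,"z": -0.2,"roll": 0},
    {"hand": 1,"x": -0.37,"y": 0.041,"z": -0.2,"roll": 0},
  ],
)

```text
time: 15.85
tool_pos: [0.4452, -0.1773, 0.1031]
tcp_rot: [-3.141, -0.002, 0.003]
wrist_force: [0.0, -0.1, -2.4]
width: 0.591
grip_force: 43.0
```

>>> servo_tool(
  targets=[
    {"hand": 1,"x": -0.04,"y": 0.0045,"z": 0,"roll": 0},
    {"hand": 1,"x": -0.052,"y": 0.0056,"z": 0,"roll": 0},
    {"hand": 1,"x": -0.052,"y": 0.0056,"z": 0.06,"roll": 0},
    {"hand": 1,"x": -0.052,"y": 0.0056,"z": 0.12,"roll": 0},
    {"hand": 1,"x": -0.052,"y": 0.0056,"z": 0.17,"roll": 0},
    {"hand": 1,"x": -0.052,"y": 0.0056,"z": 0.2,"roll": 0},
    {"hand": 1,"x": -0.052,"y": 0.0056,"z": 0.208,"roll": 0},
    {"hand": 1,"x": -0.052,"y": 0.0056,"z": 0.208,"roll": 0},
    {"hand": 1,"x": -0.052,"y": 0.0056,"z": 0.211,"roll": 0},
    {"hand": 1,"x": -0.052,"y": 0.0056,"z": 0.211,"roll": 0},
  ],
)

```text
time: 16.68
tool_pos: [0.4234, -0.1808, -0.0007]
tcp_rot: [3.142, 0.001, 0.002]
wrist_force: [-2.0, 0.9, 2.8]
width: 0.594
grip_force: 44.4
```

>>> servo_tool(
  targets=[
    {"hand": -1,"x": 0,"y": 0,"z": 0,"roll": 0},
    {"hand": -1,"x": 0,"y": 0,"z": 0,"roll": 0},
    {"hand": -1,"x": 0,"y": 0,"z": 0,"roll": 0},
    {"hand": -1,"x": 0,"y": 0,"z": 0,"roll": 0},
    {"hand": -1,"x": 0,"y": 0,"z": -0.05,"roll": 0},
    {"hand": -1,"x": 0,"y": 0,"z": -0.11,"roll": 0},
    {"hand": -1,"x": 0,"y": 0,"z": -0.18,"roll": 0},
    {"hand": -1,"x": 0,"y": 0,"z": -0.25,"roll": 0},
    {"hand": -1,"x": 0,"y": 0,"z": -0.32,"roll": 0},
    {"hand": -1,"x": 0,"y": 0,"z": -0.36,"roll": 0},
  ],
)

```text
time: 17.52
tool_pos: [0.4241, -0.1817, 0.1831]
tcp_rot: [3.139, 0.001, 0.009]
wrist_force: [0.5, -0.4, -0.9]
width: 0.997
grip_force: 0.0
```

>>> servo_tool(
  targets=[
    {"hand": -1,"x": 0.06,"y": -0.03,"z": 0,"roll": 0},
    {"hand": -1,"x": 0.12,"y": -0.06,"z": 0,"roll": 0},
    {"hand": -1,"x": 0.18,"y": -0.09,"z": 0,"roll": 0},
    {"hand": -1,"x": 0.22,"y": -0.11,"z": 0,"roll": 0},
    {"hand": -1,"x": 0.22,"y": -0.12,"z": 0,"roll": 0},
    {"hand": -1,"x": 0.22,"y": -0.12,"z": 0,"roll": 0},
    {"hand": -1,"x": 0.22,"y": -0.12,"z": 0,"roll": 0},
    {"hand": -1,"x": 0.22,"y": -0.12,"z": 0,"roll": 0},
  ],
)

```text
time: 18.18
tool_pos: [0.531, -0.121, 0.1781]
tcp_rot: [3.141, 0.001, -0.002]
wrist_force: [-0.8, 0.4, -0.4]
width: 0.999
grip_force: 0.0
```

```bash
python3 - <<'E'
from h import *
import cv2,json
s=bot.read_state(); im=read_camera("wrist"); cv2.imwrite("pics/w2.png",cv2.cvtColor(im,cv2.COLOR_RGB2BGR))
json.dump({k:list(s[k]) for k in("tool_pos","tcp_rot")},open("w2.json","w")); print(s["tool_pos"],s["tcp_rot"])
E
```

```text
[ 0.53099497 -0.12101511  0.1781225 ] [ 3.14148592e+00  7.01012536e-04 -1.66342990e-03]
```

View pics/w2.png

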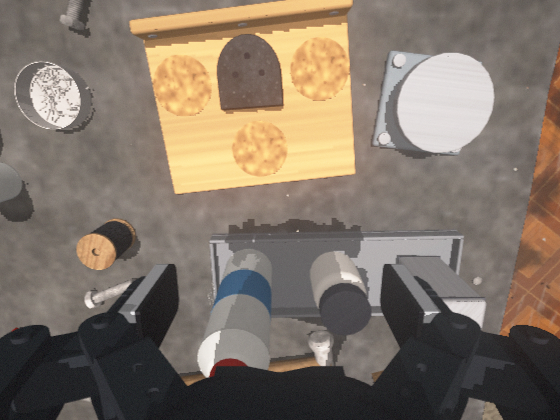

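All three stand upright in the tray, and the heel is free at about (250,72), with its front edge from (221,109) to (283,106) and its apex at (248,35). The rest is at (446,103), and the cork pads are at (183,86), (320,69) and (260,149).

```bash
python3 - <<'E'
from h import *
import json
np.set_printoptions(precision=4,suppress=True)
w=cam("wrist",json.load(open("w2.json")))
for n,u,v,z in [("hA",221,108,.028),("hB",283,105,.028),("apex",248,35,.028),("L",218,70,.028),("R",283,65,.028),("rest",446,103,.05),("padS",183,86,.01),("padJ",320,69,.01),("padT",260,149,.01)]: print(n,px2w(w,u,v,z))
E
```

```text
hA [ 0.6024 -0.0667]
hB [ 0.605  -0.1243]
apex [ 0.6639 -0.0934]
L [ 0.6353 -0.0656]
R [ 0.6395 -0.1242]
rest [ 0.6065 -0.2647]
padS [ 0.6227 -0.0282]
padJ [ 0.6379 -0.1595]
padT [ 0.5625 -0.1013]
```

>>> servo_tool(
  targets=[
    {"hand": -1,"x": 0.07,"y": -0.017,"z": 0,"roll": -0.01},
    {"hand": -1,"x": 0.14,"y": -0.034,"z": 0.04,"roll": -0.016},
    {"hand": -1,"x": 0.206,"y": -0.052,"z": 0.1,"roll": -0.016},
    {"hand": -1,"x": 0.206,"y": -0.052,"z": 0.16,"roll": -0.016},
    {"hand": -1,"x": 0.206,"y": -0.052,"z": 0.22,"roll": -0.016},
    {"hand": -1,"x": 0.206,"y": -0.052,"z": 0.28,"roll": -0.016},
    {"hand": -1,"x": 0.206,"y": -0.052,"z": 0.33,"roll": -0.016},
    {"hand": -1,"x": 0.206,"y": -0.052,"z": 0.35,"roll": -0.016},
    {"hand": -1,"x": 0.206,"y": -0.052,"z": 0.35,"roll": -0.016},
    {"hand": -1,"x": 0.206,"y": -0.052,"z": 0.35,"roll": -0.016},
  ],
)

```text
time: 19.07
tool_pos: [0.6349, -0.0952, 0.0038]
tcp_rot: [-3.141, -0.079, 0.0]
wrist_force: [0.1, -0.6, 0.2]
width: 1.0
grip_force: 0.0
```

>>> servo_tool(
  targets=[
    {"hand": -1,"x": 0,"y": 0,"z": 0,"roll": 0},
    {"hand": -1,"x": 0,"y": 0,"z": 0,"roll": 0},
  ],
)

```text
time: 19.23
tool_pos: [0.6373, -0.0952, 0.0063]
tcp_rot: [3.14, 0.08, 0.007]
wrist_force: [-1.0, -1.3, 0.7]
width: 1.0
grip_force: 0.0
```

>>> servo_tool(
  targets=[
    {"hand": -1,"x": -0.003,"y": 0,"z": 0.02,"roll": 0},
    {"hand": -1,"x": -0.003,"y": 0,"z": 0.04,"roll": 0},
    {"hand": -1,"x": -0.003,"y": 0,"z": 0.055,"roll": 0},
    {"hand": -1,"x": -0.003,"y": 0,"z": 0.066,"roll": 0},
    {"hand": -1,"x": -0.003,"y": 0,"z": 0.072,"roll": 0},
    {"hand": -1,"x": -0.003,"y": 0,"z": 0.072,"roll": 0},
    {"hand": -1,"x": -0.003,"y": 0,"z": 0.072,"roll": 0},
    {"hand": -1,"x": -0.003,"y": 0,"z": 0.072,"roll": 0},
  ],
)

```text
time: 19.9
tool_pos: [0.6339, -0.0947, -0.0324]
tcp_rot: [3.14, 0.08, 0.0]
wrist_force: [0.6, -0.1, -0.5]
width: 1.001
grip_force: 0.0
```

>>> servo_tool(
  targets=[
    {"hand": 1,"x": 0,"y": 0,"z": 0,"roll": 0},
    {"hand": 1,"x": 0,"y": 0,"z": 0,"roll": 0},
    {"hand": 1,"x": 0,"y": 0,"z": 0,"roll": 0},
    {"hand": 1,"x": 0,"y": 0,"z": 0,"roll": 0},
    {"hand": 1,"x": 0,"y": 0,"z": 0,"roll": 0},
    {"hand": 1,"x": 0,"y": 0,"z": 0,"roll": 0},
  ],
  grip_force=35,
)

```text
time: 20.4
tool_pos: [0.6344, -0.0947, -0.0315]
tcp_rot: [3.14, 0.08, 0.002]
wrist_force: [-0.5, -0.1, 5.8]
width: 0.67
grip_force: 37.8
```

```bash
python3 - <<'E'
from h import *
import cv2
b=cv2.cvtColor(read_camera("wrist"),cv2.COLOR_RGB2BGR)
cv2.imwrite("pics/w3.png",b)
E
```

```text
(no output)
```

View pics/w3.png

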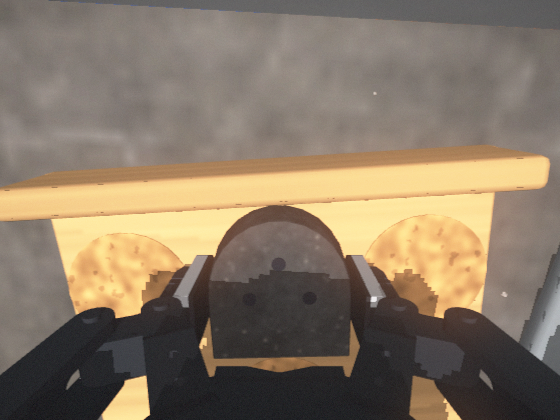

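Heel is gripped (57 mm) and level; its centre is about 3.5 mm ahead of the TCP in tool x. Next I lift it and carry it to the rest.

>>> servo_tool(
  targets=[
    {"hand": 1,"x": 0,"y": 0,"z": -0.03,"roll": 0},
    {"hand": 1,"x": 0,"y": 0,"z": -0.08,"roll": 0},
    {"hand": 1,"x": 0,"y": 0,"z": -0.14,"roll": 0},
    {"hand": 1,"x": 0,"y": 0,"z": -0.18,"roll": 0},
    {"hand": 1,"x": -0.012,"y": 0.05,"z": -0.18,"roll": 0},
    {"hand": 1,"x": -0.027,"y": 0.11,"z": -0.18,"roll": 0},
    {"hand": 1,"x": -0.041,"y": 0.17,"z": -0.18,"roll": 0},
    {"hand": 1,"x": -0.055,"y": 0.23,"z": -0.18,"roll": 0},
    {"hand": 1,"x": -0.07,"y": 0.29,"z": -0.18,"roll": 0},
    {"hand": 1,"x": -0.081,"y": 0.336,"z": -0.18,"roll": 0},
  ],
)

```text
time: 21.28
tool_pos: [0.6007, -0.2666, 0.057]
tcp_rot: [3.14, 0.079, -0.001]
wrist_force: [0.2, -0.9, -0.6]
width: 0.674
grip_force: 37.6
```

>>> servo_tool(
  targets=[
    {"hand": 1,"x": 0,"y": 0,"z": 0,"roll": 0},
    {"hand": 1,"x": 0,"y": 0,"z": 0,"roll": 0},
    {"hand": 1,"x": 0,"y": 0,"z": 0.04,"roll": 0},
    {"hand": 1,"x": 0,"y": 0,"z": 0.07,"roll": 0},
    {"hand": 1,"x": 0,"y": 0,"z": 0.09,"roll": 0},
    {"hand": 1,"x": 0,"y": 0,"z": 0.096,"roll": 0},
    {"hand": 1,"x": 0,"y": 0,"z": 0.096,"roll": 0},
    {"hand": 1,"x": 0,"y": 0,"z": 0.096,"roll": 0},
  ],
)

```text
time: 21.95
tool_pos: [0.6019, -0.2634, 0.0093]
tcp_rot: [-3.14, -0.082, 0.0]
wrist_force: [-0.2, 0.5, -0.7]
width: 0.676
grip_force: 37.6
```

>>> servo_tool(
  targets=[
    {"hand": 1,"x": 0,"y": 0,"z": 0.003,"roll": 0},
    {"hand": 1,"x": 0,"y": 0,"z": 0.003,"roll": 0},
    {"hand": -1,"x": 0,"y": 0,"z": 0.003,"roll": 0},
    {"hand": -1,"x": 0,"y": 0,"z": 0.003,"roll": 0},
    {"hand": -1,"x": 0,"y": 0,"z": 0.003,"roll": 0},
    {"hand": -1,"x": 0,"y": 0,"z": 0.003,"roll": 0},
    {"hand": -1,"x": 0,"y": 0,"z": -0.04,"roll": 0},
    {"hand": -1,"x": 0,"y": 0,"z": -0.1,"roll": 0},
    {"hand": -1,"x": 0,"y": 0,"z": -0.17,"roll": 0},
    {"hand": -1,"x": 0,"y": 0,"z": -0.24,"roll": 0},
  ],
)

```text
time: 22.78
tool_pos: [0.6008, -0.2642, 0.1296]
tcp_rot: [-3.14, -0.08, 0.003]
wrist_force: [0.9, -0.2, -0.7]
width: 0.998
grip_force: 0.0
```

>>> servo_tool(
  targets=[
    {"hand": -1,"x": -0.06,"y": 0,"z": -0.06,"roll": 0},
    {"hand": -1,"x": -0.12,"y": 0,"z": -0.12,"roll": 0},
    {"hand": -1,"x": -0.18,"y": 0,"z": -0.17,"roll": 0},
    {"hand": -1,"x": -0.18,"y": 0,"z": -0.2,"roll": 0},
    {"hand": -1,"x": -0.18,"y": 0,"z": -0.2,"roll": 0},
    {"hand": -1,"x": -0.18,"y": 0,"z": -0.2,"roll": 0},
    {"hand": -1,"x": -0.18,"y": 0,"z": -0.2,"roll": 0},
  ],
)

```text
time: 23.37
tool_pos: [0.5117, -0.2688, 0.228]
tcp_rot: [-3.14, -0.08, 0.002]
wrist_force: [-0.7, -0.5, -0.7]
width: 0.999
grip_force: 0.0
```

```bash
python3 - <<'E'
from h import *
import cv2,json
s=bot.read_state(); im=read_camera("wrist"); cv2.imwrite("pics/w4.png",cv2.cvtColor(im,cv2.COLOR_RGB2BGR))
json.dump({k:list(s[k]) for k in("tool_pos","tcp_rot")},open("w4.json","w")); print(s["tool_pos"],s["tcp_rot"],s["time"])
E
```

```text
[ 0.51169402 -0.26876837  0.22800368] [-3.13961972e+00 -8.03868719e-02  1.95159768e-03] 23.3667
```

View pics/w4.png

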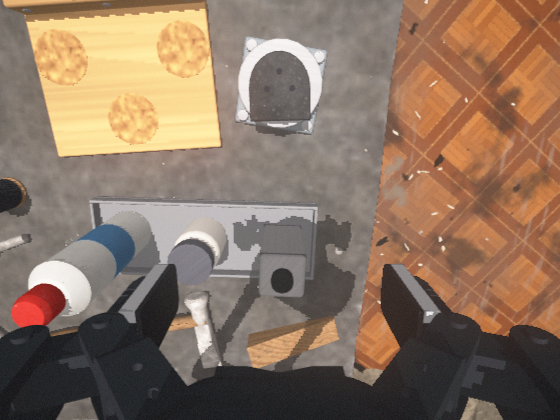

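The heel lies on the rest, with columns 249–311 and rows 50–121 inside the disc of columns 238–324 and rows 40–127. All three parked things are upright. Now I quantify the centring and the parked positions.

```bash
python3 - <<'E'
from h import *
import json
np.set_printoptions(precision=4,suppress=True)
w=cam("wrist",json.load(open("w4.json")))
f=lambda u,v,z:px2w(w,u,v,z)
print("heel x",f(280,50,.068),f(280,121,.068),"mid",(f(280,50,.068)+f(280,121,.068))/2,"y",f(249,85,.068),f(311,85,.068))
print("rest",(f(238,84,.05)+f(324,84,.05))/2,(f(281,40,.05)+f(281,127,.05))/2)
print("tin",f(283,281,.114),"jar",f(190,262,.089))
E
```

```text
heel x [ 0.6338 -0.2629] [ 0.5709 -0.2661] mid [ 0.6024 -0.2645] y [ 0.6022 -0.2354] [ 0.6051 -0.2935]
rest [ 0.6057 -0.2654] [ 0.6048 -0.2654]
tin [ 0.4244 -0.2764] jar [ 0.4277 -0.1815]
```

Heel is within about 3 mm of the rest's centre. Now I return the jar first, then the tin, then the spray, using the recorded grasp poses.

>>> servo_tool(
  targets=[
    {"hand": -1,"x": -0.05,"y": -0.055,"z": 0.02,"roll": 0.016},
    {"hand": -1,"x": -0.1,"y": -0.11,"z": 0.05,"roll": 0.016},
    {"hand": -1,"x": -0.15,"y": -0.165,"z": 0.08,"roll": 0.016},
    {"hand": -1,"x": -0.167,"y": -0.184,"z": 0.096,"roll": 0.016},
    {"hand": -1,"x": -0.167,"y": -0.184,"z": 0.096,"roll": 0.016},
    {"hand": -1,"x": -0.167,"y": -0.184,"z": 0.096,"roll": 0.016},
    {"hand": -1,"x": -0.167,"y": -0.184,"z": 0.096,"roll": 0.016},
    {"hand": -1,"x": -0.167,"y": -0.184,"z": 0.096,"roll": 0.016},
  ],
)

```text
time: 24.08
tool_pos: [0.4253, -0.1824, 0.182]
tcp_rot: [3.141, 0.001, 0.002]
wrist_force: [0.7, 0.6, 0.1]
width: 0.999
grip_force: 0.0
```

>>> servo_tool(
  targets=[
    {"hand": -1,"x": -0.003,"y": -0.002,"z": 0.05,"roll": 0},
    {"hand": -1,"x": -0.003,"y": -0.002,"z": 0.11,"roll": 0},
    {"hand": -1,"x": -0.003,"y": -0.002,"z": 0.17,"roll": 0},
    {"hand": -1,"x": -0.003,"y": -0.002,"z": 0.23,"roll": 0},
    {"hand": -1,"x": -0.003,"y": -0.002,"z": 0.29,"roll": 0},
    {"hand": -1,"x": -0.003,"y": -0.002,"z": 0.34,"roll": 0},
    {"hand": -1,"x": -0.003,"y": -0.002,"z": 0.362,"roll": 0},
    {"hand": -1,"x": -0.003,"y": -0.002,"z": 0.362,"roll": 0},
    {"hand": -1,"x": -0.003,"y": -0.002,"z": 0.362,"roll": 0},
    {"hand": -1,"x": -0.003,"y": -0.002,"z": 0.362,"roll": 0},
  ],
)

```text
time: 24.92
tool_pos: [0.4229, -0.1809, 0.0005]
tcp_rot: [-3.141, -0.001, 0.0]
wrist_force: [-0.3, 0.2, -0.5]
width: 1.001
grip_force: 0.0
```

>>> servo_tool(
  targets=[
    {"hand": 1,"x": 0,"y": 0,"z": 0,"roll": 0},
    {"hand": 1,"x": 0,"y": 0,"z": 0,"roll": 0},
    {"hand": 1,"x": 0,"y": 0,"z": 0,"roll": 0},
    {"hand": 1,"x": 0,"y": 0,"z": 0,"roll": 0},
    {"hand": 1,"x": 0,"y": 0,"z": 0,"roll": 0},
    {"hand": 1,"x": 0,"y": 0,"z": 0,"roll": 0},
    {"hand": 1,"x": 0,"y": 0,"z": 0,"roll": 0},
  ],
  grip_force=40,
)

```text
time: 25.5
tool_pos: [0.4225, -0.1807, 0.001]
tcp_rot: [3.141, 0.002, 0.001]
wrist_force: [-2.2, -1.2, 5.4]
width: 0.589
grip_force: 41.8
```

>>> servo_tool(
  targets=[
    {"hand": 1,"x": 0,"y": 0,"z": -0.04,"roll": 0},
    {"hand": 1,"x": 0,"y": 0,"z": -0.1,"roll": 0},
    {"hand": 1,"x": 0,"y": 0,"z": -0.16,"roll": 0},
    {"hand": 1,"x": 0,"y": 0,"z": -0.2,"roll": 0},
    {"hand": 1,"x": 0.04,"y": -0.0045,"z": -0.2,"roll": 0},
    {"hand": 1,"x": 0.1,"y": -0.011,"z": -0.2,"roll": 0},
    {"hand": 1,"x": 0.17,"y": -0.019,"z": -0.2,"roll": 0},
    {"hand": 1,"x": 0.24,"y": -0.026,"z": -0.2,"roll": 0},
    {"hand": 1,"x": 0.31,"y": -0.034,"z": -0.2,"roll": 0},
    {"hand": 1,"x": 0.37,"y": -0.04,"z": -0.2,"roll": 0},
  ],
)

```text
time: 26.33
tool_pos: [0.6086, -0.1595, 0.0991]
tcp_rot: [-3.141, -0.002, 0.001]
wrist_force: [-0.1, -1.0, -2.4]
width: 0.585
grip_force: 43.3
```

>>> servo_tool(
  targets=[
    {"hand": 1,"x": 0.04,"y": -0.005,"z": 0,"roll": 0},
    {"hand": 1,"x": 0.052,"y": -0.006,"z": 0,"roll": 0},
    {"hand": 1,"x": 0.052,"y": -0.006,"z": 0,"roll": 0},
    {"hand": 1,"x": 0.052,"y": -0.006,"z": 0.06,"roll": 0},
    {"hand": 1,"x": 0.052,"y": -0.006,"z": 0.11,"roll": 0},
    {"hand": 1,"x": 0.052,"y": -0.006,"z": 0.15,"roll": 0},
    {"hand": 1,"x": 0.052,"y": -0.006,"z": 0.176,"roll": 0},
    {"hand": 1,"x": 0.052,"y": -0.006,"z": 0.184,"roll": 0},
    {"hand": 1,"x": 0.052,"y": -0.006,"z": 0.184,"roll": 0},
    {"hand": 1,"x": 0.052,"y": -0.006,"z": 0.186,"roll": 0},
  ],
)

```text
time: 27.17
tool_pos: [0.6328, -0.1576, 0.0079]
tcp_rot: [3.141, 0.001, 0.001]
wrist_force: [0.1, 0.2, -3.8]
width: 0.586
grip_force: 43.6
```

>>> servo_tool(
  targets=[
    {"hand": 1,"x": 0,"y": 0,"z": 0,"roll": 0},
    {"hand": 1,"x": 0,"y": 0,"z": 0,"roll": 0},
  ],
)

```text
time: 27.33
tool_pos: [0.6333, -0.1575, 0.0079]
tcp_rot: [3.141, 0.001, 0.001]
wrist_force: [-0.1, 0.1, -2.0]
width: 0.586
grip_force: 43.6
```

>>> servo_tool(
  targets=[
    {"hand": 1,"x": 0,"y": 0,"z": 0.003,"roll": 0},
    {"hand": 1,"x": 0,"y": 0,"z": 0.003,"roll": 0},
    {"hand": -1,"x": 0,"y": 0,"z": 0.003,"roll": 0},
    {"hand": -1,"x": 0,"y": 0,"z": 0.003,"roll": 0},
    {"hand": -1,"x": 0,"y": 0,"z": 0.003,"roll": 0},
    {"hand": -1,"x": 0,"y": 0,"z": 0.003,"roll": 0},
    {"hand": -1,"x": 0,"y": 0,"z": -0.05,"roll": 0},
    {"hand": -1,"x": 0,"y": 0,"z": -0.11,"roll": 0},
    {"hand": -1,"x": 0,"y": 0,"z": -0.18,"roll": 0},
    {"hand": -1,"x": 0,"y": 0,"z": -0.23,"roll": 0},
  ],
)

```text
time: 28.17
tool_pos: [0.6341, -0.1575, 0.1252]
tcp_rot: [3.141, 0.001, 0.003]
wrist_force: [-0.4, -0.5, 0.7]
width: 0.999
grip_force: 0.0
```

>>> servo_tool(
  targets=[
    {"hand": -1,"x": -0.06,"y": 0.034,"z": 0,"roll": 0},
    {"hand": -1,"x": -0.13,"y": 0.073,"z": 0,"roll": 0},
    {"hand": -1,"x": -0.2,"y": 0.112,"z": 0,"roll": 0},
    {"hand": -1,"x": -0.27,"y": 0.152,"z": 0,"roll": 0},
    {"hand": -1,"x": -0.34,"y": 0.191,"z": 0,"roll": 0},
    {"hand": -1,"x": -0.4,"y": 0.225,"z": 0,"roll": 0},
    {"hand": -1,"x": -0.42,"y": 0.236,"z": 0,"roll": 0},
    {"hand": -1,"x": -0.42,"y": 0.236,"z": 0,"roll": 0},
    {"hand": -1,"x": -0.42,"y": 0.236,"z": 0,"roll": 0},
    {"hand": -1,"x": -0.42,"y": 0.236,"z": 0,"roll": 0},
  ],
)

```text
time: 29.0
tool_pos: [0.4246, -0.2753, 0.1228]
tcp_rot: [3.141, 0.002, 0.002]
wrist_force: [-0.7, 0.4, 0.3]
width: 1.0
grip_force: 0.0
```

>>> servo_tool(
  targets=[
    {"hand": -1,"x": -0.002,"y": 0.001,"z": 0.05,"roll": 0},
    {"hand": -1,"x": -0.002,"y": 0.001,"z": 0.11,"roll": 0},
    {"hand": -1,"x": -0.002,"y": 0.001,"z": 0.17,"roll": 0},
    {"hand": -1,"x": -0.002,"y": 0.001,"z": 0.204,"roll": 0},
    {"hand": -1,"x": -0.002,"y": 0.001,"z": 0.204,"roll": 0},
    {"hand": -1,"x": -0.002,"y": 0.001,"z": 0.204,"roll": 0},
    {"hand": -1,"x": -0.002,"y": 0.001,"z": 0.204,"roll": 0},
  ],
)

```text
time: 29.58
tool_pos: [0.4242, -0.2762, 0.0216]
tcp_rot: [3.141, 0.003, 0.002]
wrist_force: [0.2, 0.0, 0.3]
width: 1.001
grip_force: 0.0
```

>>> servo_tool(
  targets=[
    {"hand": 1,"x": 0,"y": 0,"z": 0,"roll": 0},
    {"hand": 1,"x": 0,"y": 0,"z": 0,"roll": 0},
    {"hand": 1,"x": 0,"y": 0,"z": 0,"roll": 0},
    {"hand": 1,"x": 0,"y": 0,"z": 0,"roll": 0},
    {"hand": 1,"x": 0,"y": 0,"z": 0,"roll": 0},
    {"hand": 1,"x": 0,"y": 0,"z": 0,"roll": 0},
    {"hand": 1,"x": 0,"y": 0,"z": 0,"roll": 0},
  ],
)

```text
time: 30.17
tool_pos: [0.4233, -0.2765, 0.0218]
tcp_rot: [3.141, 0.001, 0.003]
wrist_force: [-0.4, 1.9, 6.7]
width: 0.535
grip_force: 41.0
```

>>> servo_tool(
  targets=[
    {"hand": 1,"x": 0,"y": 0,"z": -0.04,"roll": 0},
    {"hand": 1,"x": 0,"y": 0,"z": -0.1,"roll": 0},
    {"hand": 1,"x": 0,"y": 0,"z": -0.14,"roll": 0},
    {"hand": 1,"x": 0.03,"y": -0.038,"z": -0.14,"roll": 0},
    {"hand": 1,"x": 0.07,"y": -0.088,"z": -0.14,"roll": 0},
    {"hand": 1,"x": 0.11,"y": -0.138,"z": -0.14,"roll": 0},
    {"hand": 1,"x": 0.15,"y": -0.189,"z": -0.14,"roll": 0},
    {"hand": 1,"x": 0.19,"y": -0.239,"z": -0.14,"roll": 0},
    {"hand": 1,"x": 0.23,"y": -0.289,"z": -0.14,"roll": 0},
    {"hand": 1,"x": 0.26,"y": -0.327,"z": -0.14,"roll": 0},
  ],
)

```text
time: 31.0
tool_pos: [0.5528, -0.1103, 0.0898]
tcp_rot: [-3.141, -0.002, 0.001]
wrist_force: [1.1, -0.3, -3.3]
width: 0.526
grip_force: 42.1
```

>>> servo_tool(
  targets=[
    {"hand": 1,"x": 0.019,"y": -0.024,"z": 0,"roll": 0},
    {"hand": 1,"x": 0.019,"y": -0.024,"z": 0,"roll": 0},
    {"hand": 1,"x": 0.019,"y": -0.024,"z": 0,"roll": 0},
    {"hand": 1,"x": 0.019,"y": -0.024,"z": 0.05,"roll": 0},
    {"hand": 1,"x": 0.019,"y": -0.024,"z": 0.09,"roll": 0},
    {"hand": 1,"x": 0.019,"y": -0.024,"z": 0.115,"roll": 0},
    {"hand": 1,"x": 0.019,"y": -0.024,"z": 0.125,"roll": 0},
    {"hand": 1,"x": 0.019,"y": -0.024,"z": 0.125,"roll": 0},
    {"hand": 1,"x": 0.019,"y": -0.024,"z": 0.127,"roll": 0},
    {"hand": 1,"x": 0.019,"y": -0.024,"z": 0.127,"roll": 0},
  ],
)

```text
time: 31.83
tool_pos: [0.5615, -0.1014, 0.0276]
tcp_rot: [3.141, 0.0, 0.0]
wrist_force: [-2.5, -0.8, 1.4]
width: 0.533
grip_force: 42.6
```

>>> servo_tool(
  targets=[
    {"hand": 1,"x": 0,"y": 0,"z": 0.001,"roll": 0},
    {"hand": -1,"x": 0,"y": 0,"z": 0.001,"roll": 0},
    {"hand": -1,"x": 0,"y": 0,"z": 0.001,"roll": 0},
    {"hand": -1,"x": 0,"y": 0,"z": 0.001,"roll": 0},
    {"hand": -1,"x": 0,"y": 0,"z": 0.001,"roll": 0},
    {"hand": -1,"x": 0,"y": 0,"z": -0.06,"roll": 0},
    {"hand": -1,"x": 0,"y": 0,"z": -0.13,"roll": 0},
    {"hand": -1,"x": 0,"y": 0,"z": -0.2,"roll": 0},
    {"hand": -1,"x": 0,"y": 0,"z": -0.27,"roll": 0},
    {"hand": -1,"x": 0,"y": 0,"z": -0.35,"roll": 0},
  ],
)

```text
time: 32.67
tool_pos: [0.5607, -0.1, 0.2024]
tcp_rot: [-3.141, -0.002, 0.003]
wrist_force: [1.5, -0.4, -0.1]
width: 1.0
grip_force: 0.0
```

>>> servo_tool(
  targets=[
    {"hand": -1,"x": -0.07,"y": -0.008,"z": -0.02,"roll": 0},
    {"hand": -1,"x": -0.14,"y": -0.016,"z": -0.04,"roll": 0},
    {"hand": -1,"x": -0.21,"y": -0.024,"z": -0.04,"roll": 0},
    {"hand": -1,"x": -0.278,"y": -0.031,"z": -0.04,"roll": 0},
    {"hand": -1,"x": -0.278,"y": -0.031,"z": -0.04,"roll": 0},
    {"hand": -1,"x": -0.278,"y": -0.031,"z": -0.04,"roll": 0},
    {"hand": -1,"x": -0.278,"y": -0.031,"z": -0.04,"roll": 0},
    {"hand": -1,"x": -0.278,"y": -0.031,"z": -0.04,"roll": 0},
  ],
)

```text
time: 33.33
tool_pos: [0.4238, -0.0851, 0.2222]
tcp_rot: [3.141, 0.002, 0.001]
wrist_force: [1.0, 0.2, -0.1]
width: 1.0
grip_force: 0.0
```

>>> servo_tool(
  targets=[
    {"hand": -1,"x": -0.001,"y": 0.001,"z": 0.06,"roll": 0},
    {"hand": -1,"x": -0.001,"y": 0.001,"z": 0.12,"roll": 0},
    {"hand": -1,"x": -0.001,"y": 0.001,"z": 0.18,"roll": 0},
    {"hand": -1,"x": -0.001,"y": 0.001,"z": 0.24,"roll": 0},
    {"hand": -1,"x": -0.001,"y": 0.001,"z": 0.267,"roll": 0},
    {"hand": -1,"x": -0.001,"y": 0.001,"z": 0.267,"roll": 0},
    {"hand": -1,"x": -0.001,"y": 0.001,"z": 0.267,"roll": 0},
    {"hand": -1,"x": -0.001,"y": 0.001,"z": 0.267,"roll": 0},
  ],
)

```text
time: 34.0
tool_pos: [0.4239, -0.0859, 0.0895]
tcp_rot: [3.141, 0.002, 0.002]
wrist_force: [-0.0, 1.0, 0.7]
width: 0.994
grip_force: 0.0
```

>>> servo_tool(
  targets=[
    {"hand": 1,"x": 0,"y": 0,"z": 0,"roll": 0},
    {"hand": 1,"x": 0,"y": 0,"z": 0,"roll": 0},
    {"hand": 1,"x": 0,"y": 0,"z": 0,"roll": 0},
    {"hand": 1,"x": 0,"y": 0,"z": 0,"roll": 0},
    {"hand": 1,"x": 0,"y": 0,"z": 0,"roll": 0},
    {"hand": 1,"x": 0,"y": 0,"z": 0,"roll": 0},
    {"hand": 1,"x": 0,"y": 0,"z": 0,"roll": 0},
  ],
)

```text
time: 34.58
tool_pos: [0.4236, -0.086, 0.0901]
tcp_rot: [3.141, 0.001, 0.005]
wrist_force: [-0.3, -0.1, 6.4]
width: 0.592
grip_force: 42.6
```

>>> servo_tool(
  targets=[
    {"hand": 1,"x": 0,"y": 0,"z": -0.04,"roll": 0},
    {"hand": 1,"x": 0,"y": 0,"z": -0.1,"roll": 0},
    {"hand": 1,"x": 0,"y": 0,"z": -0.16,"roll": 0},
    {"hand": 1,"x": 0,"y": 0,"z": -0.22,"roll": 0},
    {"hand": 1,"x": 0,"y": 0,"z": -0.28,"roll": 0},
    {"hand": 1,"x": 0,"y": 0,"z": -0.3,"roll": 0},
    {"hand": 1,"x": 0.04,"y": -0.011,"z": -0.3,"roll": 0},
    {"hand": 1,"x": 0.1,"y": -0.028,"z": -0.3,"roll": 0},
    {"hand": 1,"x": 0.16,"y": -0.045,"z": -0.3,"roll": 0},
    {"hand": 1,"x": 0.22,"y": -0.062,"z": -0.3,"roll": 0},
  ],
)

```text
time: 35.42
tool_pos: [0.5324, -0.0539, 0.2369]
tcp_rot: [-3.141, -0.001, 0.002]
wrist_force: [1.2, 0.4, -1.9]
width: 0.592
grip_force: 43.0
```

>>> servo_tool(
  targets=[
    {"hand": 1,"x": 0.06,"y": -0.017,"z": 0,"roll": 0},
    {"hand": 1,"x": 0.12,"y": -0.034,"z": 0,"roll": 0},
    {"hand": 1,"x": 0.16,"y": -0.046,"z": 0,"roll": 0},
    {"hand": 1,"x": 0.178,"y": -0.051,"z": 0,"roll": 0},
    {"hand": 1,"x": 0.178,"y": -0.051,"z": 0,"roll": 0},
    {"hand": 1,"x": 0.178,"y": -0.051,"z": 0.05,"roll": 0},
    {"hand": 1,"x": 0.178,"y": -0.051,"z": 0.11,"roll": 0},
    {"hand": 1,"x": 0.178,"y": -0.051,"z": 0.17,"roll": 0},
    {"hand": 1,"x": 0.178,"y": -0.051,"z": 0.22,"roll": 0},
    {"hand": 1,"x": 0.178,"y": -0.051,"z": 0.25,"roll": 0},
  ],
)

```text
time: 36.25
tool_pos: [0.6166, -0.0292, 0.1091]
tcp_rot: [-3.141, -0.001, 0.011]
wrist_force: [-0.4, 0.1, -2.0]
width: 0.593
grip_force: 43.0
```

>>> servo_tool(
  targets=[
    {"hand": 1,"x": 0,"y": 0,"z": 0.01,"roll": 0},
    {"hand": 1,"x": 0,"y": 0,"z": 0.022,"roll": 0},
    {"hand": 1,"x": 0,"y": 0,"z": 0.032,"roll": 0},
    {"hand": 1,"x": 0,"y": 0,"z": 0.036,"roll": 0},
    {"hand": 1,"x": 0,"y": 0,"z": 0.036,"roll": 0},
    {"hand": 1,"x": 0,"y": 0,"z": 0.036,"roll": 0},
    {"hand": 1,"x": 0,"y": 0,"z": 0.036,"roll": 0},
  ],
)

```text
time: 36.83
tool_pos: [0.6219, -0.0289, 0.0965]
tcp_rot: [3.141, 0.001, 0.003]
wrist_force: [-0.1, 0.0, -1.6]
width: 0.6
grip_force: 43.0
```

Nearly down; I lower it slightly, release, rise and back off.

>>> servo_tool(
  targets=[
    {"hand": 1,"x": 0,"y": 0,"z": 0.002,"roll": 0},
    {"hand": 1,"x": 0,"y": 0,"z": 0.003,"roll": 0},
    {"hand": -1,"x": 0,"y": 0,"z": 0.003,"roll": 0},
    {"hand": -1,"x": 0,"y": 0,"z": 0.003,"roll": 0},
    {"hand": -1,"x": 0,"y": 0,"z": 0.003,"roll": 0},
    {"hand": -1,"x": 0,"y": 0,"z": 0.003,"roll": 0},
    {"hand": -1,"x": 0,"y": 0,"z": -0.06,"roll": 0},
    {"hand": -1,"x": 0,"y": 0,"z": -0.13,"roll": 0},
    {"hand": -1,"x": 0,"y": 0,"z": -0.2,"roll": 0},
    {"hand": -1,"x": 0,"y": 0,"z": -0.28,"roll": 0},
  ],
)

```text
time: 37.67
tool_pos: [0.6199, -0.0287, 0.2352]
tcp_rot: [-3.141, -0.001, 0.005]
wrist_force: [0.7, 0.5, -0.5]
width: 0.999
grip_force: 0.0
```

>>> servo_tool(
  targets=[
    {"hand": -1,"x": 0,"y": 0,"z": -0.08,"roll": 0},
    {"hand": -1,"x": -0.08,"y": 0.05,"z": -0.16,"roll": 0},
    {"hand": -1,"x": -0.16,"y": 0.09,"z": -0.2,"roll": 0},
    {"hand": -1,"x": -0.2,"y": 0.12,"z": -0.2,"roll": 0},
    {"hand": -1,"x": -0.2,"y": 0.12,"z": -0.2,"roll": 0},
    {"hand": -1,"x": -0.2,"y": 0.12,"z": -0.2,"roll": 0},
    {"hand": -1,"x": -0.2,"y": 0.12,"z": -0.2,"roll": 0},
  ],
)

```text
time: 38.25
tool_pos: [0.5213, -0.0889, 0.3354]
tcp_rot: [-3.141, 0.0, -0.002]
wrist_force: [-0.5, 1.1, -0.5]
width: 1.004
grip_force: 0.0
```

```bash
python3 - <<'E'
from h import *
import cv2,json
s=bot.read_state(); im=read_camera("wrist"); cv2.imwrite("pics/w5.png",cv2.cvtColor(im,cv2.COLOR_RGB2BGR))
json.dump({k:list(s[k]) for k in("tool_pos","tcp_rot")},open("w5.json","w")); print(s["tool_pos"],s["tcp_rot"],s["time"],s["wrist_force"])
w=cam("wrist",json.load(open("w5.json")))
for n,p in [("spray",(.623,-.0302,.194)),("tin",(.561,-.1005,.12)),("jar",(.6345,-.157,.095)),("heel",(.605,-.265,.068))]: print(n,w2px(w,p))
E
```

```text
[ 0.52134329 -0.08892661  0.33540395] [-3.14118842e+00  4.35711029e-04 -1.74361811e-03] 38.25 [-0.50433835  1.09330506 -0.54344901]
spray [212.78164489  72.62699707]
tin [289.6552135 137.3599069]
jar [338.71541155  70.37458002]
heel [420.60755666  97.9119951 ]
```

View pics/w5.png

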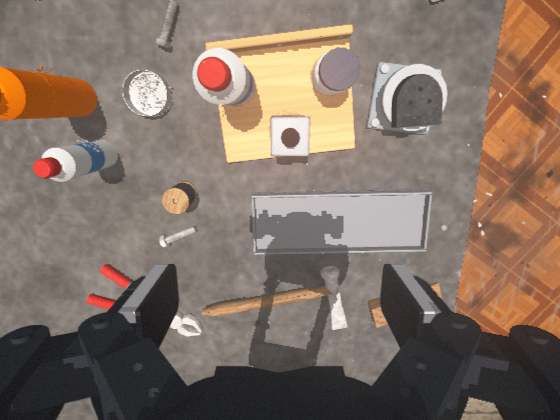

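The final view shows the spray cap at (213,72), tin cap (290,137) and jar lid (338,70), each within about 1 px of its starting-position prediction. The heel is on the rest, and the bobbin and tack dish look unmoved. Handing in.

```bash
python3 -c "
from workcell import ticket
print(ticket.finish_job())"
```

```text
the job is handed in; nothing more can be done
None
```

I handed the job in after about 38 s of robot time: the heel lies about 3 mm off the rest's centre, and the spray can, tin and jar stand upright on their own pads within about 2 mm of where they started; no verdict was returned.

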